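# Sort spare panel parts into their trays

## Task

Sort the spare control-panel parts lying on the green mat: put both white circuit breakers into the blue tray, both orange relays with their sockets into the yellow tray, and the grey terminal-block group into the red tray. Set each part down (do not drop it) so that it stands upright on its foot, flat on the tray's floor, and leave the roll of blue tape and the round metal tin where they lie.

Things in the scene. Friction and masses are not known exactly. Their poses are not given: they have to be found in the camera images.
- breaker_black: Two-pole circuit breaker, white plastic, loose, standing on its foot: foot 80 (own x) x 36 (own y) x 44 mm high, above it a nose 46 x 36 mm reaching up to 64 mm, centred on the foot, and on the nose a small black toggle 12 x 26 mm, up to 71.5 mm. Origin: centre of the underside; z up. Grip it across its 36 mm width (along own y), best on the nose, 44 to 64 mm up. 220 g, may vary by a third.
- breaker_green: Two-pole circuit breaker, white plastic, loose, standing on its foot: foot 80 (own x) x 36 (own y) x 44 mm high, above it a nose 46 x 36 mm reaching up to 64 mm, centred on the foot, and on the nose a small green toggle 12 x 26 mm, up to 71.5 mm. Origin: centre of the underside; z up. Grip it across its 36 mm width (along own y), best on the nose, 44 to 64 mm up. 220 g, may vary by a third.
- relay_black: Plug-in relay on its socket, loose, standing on its foot: black socket 76 (own x) x 28 (own y) x 30 mm high, above it, centred, the orange relay block 40 x 28 mm reaching up to 64 mm, with a flat black tab 12 x 18 x 3 mm on top. Origin: centre of the underside; z up. Grip it across its 28 mm width (along own y), best on the orange block, 30 to 64 mm up. 110 g, may vary by a third.
- relay_white: Plug-in relay on its socket, loose, standing on its foot: black socket 76 (own x) x 28 (own y) x 30 mm high, above it, centred, the orange relay block 40 x 28 mm reaching up to 64 mm, with a flat white tab 12 x 18 x 3 mm on top. Origin: centre of the underside; z up. Grip it across its 28 mm width (along own y), best on the orange block, 30 to 64 mm up. 110 g, may vary by a third.
- terminals: Group of grey terminal blocks held between two black end plates, one rigid part, loose, standing on its foot: foot 56 (own x) x 42 (own y) x 30 mm high, above it, centred, a narrower upper part 34 x 42 mm reaching up to 56 mm. Origin: centre of the underside; z up. Grip it across its 42 mm width (along own y, end plate to end plate), best 30 to 56 mm up. 120 g, may vary by a third.
- red_tray: Shallow open red plastic tray, fixed to the mat but placed differently each time: outside 116 (own x) x 152 (own y) x 25 mm high, walls and floor 4 mm thick, so inside 108 x 144 mm. Origin: centre of the underside, on the mat; own z up, the inner floor is 4 mm above the origin. The long side runs along own y.
- yellow_tray: Shallow open yellow plastic tray, fixed to the mat but placed differently each time: outside 116 (own x) x 152 (own y) x 25 mm high, walls and floor 4 mm thick, so inside 108 x 144 mm. Origin: centre of the underside, on the mat; own z up, the inner floor is 4 mm above the origin. The long side runs along own y.
- blue_tray: Shallow open blue plastic tray, fixed to the mat but placed differently each time: outside 116 (own x) x 152 (own y) x 25 mm high, walls and floor 4 mm thick, so inside 108 x 144 mm. Origin: centre of the underside, on the mat; own z up, the inner floor is 4 mm above the origin. The long side runs along own y.
- ferrule_tin: Closed round aluminium tin lying flat among the parts, 54 mm across, 18 mm high, loose; to be left alone. Origin: centre of the underside.
- tape_roll: Roll of blue tape lying flat among the parts, 60 mm across, hole 38 mm, 19 mm high, loose; to be left alone. Origin: centre of the underside. (Parts, trays, tape and tin all stand on a green mat 2 mm thick, its top at z = 0.002. The parts to sort stand in a loose row nearer the robot than the trays, at least 70 mm clear of each other. A multimeter 34 mm high and a red screwdriver lie between the row and the robot.)
Not all that is in view belongs to the job. What is shaped like the breaker_black but pink or turquoise is not meant.

How it is judged:
At the end, for the whole second after the job is handed in: Both breakers in the blue tray, both relays in the yellow, the terminal blocks in the red: each upright (within 7 degrees), underside within 5 mm of the tray's inner floor, centre within 54 mm (tray x) and 72 mm (tray y) of the tray's centre, released and at rest (x of breaker_black in the frame of blue_tray between -0.054 and 0.054 m and y of breaker_black in the frame of blue_tray between -0.072 and 0.072 m and z of each of breaker_black, breaker_green in the frame of blue_tray below 0.009 m and angle between each of breaker_black, breaker_green, relay_black, relay_white, terminals's own z axis and vertical below 0.12 rad and linear speed of each of breaker_black, breaker_green, relay_black, relay_white, terminals below 0.02 m/s and angular speed of each of breaker_black, breaker_green, relay_black, relay_white, terminals below 0.2 rad/s and contact force between each of breaker_black, breaker_green, relay_black, relay_white, terminals and the fingers below 0.1 N and x of breaker_green in the frame of blue_tray between -0.054 and 0.054 m and y of breaker_green in the frame of blue_tray between -0.072 and 0.072 m and x of relay_black in the frame of yellow_tray between -0.054 and 0.054 m and y of relay_black in the frame of yellow_tray between -0.072 and 0.072 m and z of each of relay_black, relay_white in the frame of yellow_tray below 0.009 m and x of relay_white in the frame of yellow_tray between -0.054 and 0.054 m and y of relay_white in the frame of yellow_tray between -0.072 and 0.072 m and x of terminals in the frame of red_tray between -0.054 and 0.054 m and y of terminals in the frame of red_tray between -0.072 and 0.072 m and z of terminals in the frame of red_tray below 0.009 m); the robot touches nothing.
It fails at once if the tin is shifted by more than 20 mm (distance of ferrule_tin from where it was at the start of the episode above 0.02 m).
It fails at once if the tape roll is shifted by more than 20 mm (distance of tape_roll from where it was at the start of the episode above 0.02 m).
It fails at once if a part is let go in the air: its underside is more than 30 mm above the table while no finger touches it ((height (world z) of breaker_black above 0.03 m and contact force between breaker_black and the fingers below 0.02 N) or (height (world z) of breaker_green above 0.03 m and contact force between breaker_green and the fingers below 0.02 N) or (height (world z) of relay_black above 0.03 m and contact force between relay_black and the fingers below 0.02 N) or (height (world z) of relay_white above 0.03 m and contact force between relay_white and the fingers below 0.02 N) or (height (world z) of terminals above 0.03 m and contact force between terminals and the fingers below 0.02 N)).
It also fails if it takes over 134 s, if anything falls off the work surface, if the arm or the gripper's body presses on something with over 40 N, if the wrist force passes 120 N, or if a joint passes its speed limit or range.

## Robot

A 7-joint arm with a two-finger parallel gripper is mounted at the origin on the work surface. World frame = base frame: x ahead of the robot, y to its left, z up, the work surface at z = 0. Lengths are in m, angles in rad, forces in N, time in s.
With the tool pointing down it reaches from about 0.4 to 0.875 m from the base axis. Payload 6.5 kg.
Tool frame: the origin (TCP) lies on the centre line of the jaws, within the pads' length; the fingertips stand 19 mm ahead of it and the grasp point (between the pads) is the TCP; z points along the fingers, y is the direction in which the jaws open and shut (so a half turn about z gives the same grasp; the last joint's range is limited). The gripper opens to 88 mm and grips with 3 to 60 N. Pads are 18 mm wide; open, the fingers measure 123 mm over their backs; the gripper's body (75 mm by 187 mm) begins 45 mm behind the grasp point.
Start: joints at [1.237, 0.536, -0.004, 1.538, 0.003, 1.067, -0.071], TCP at [0.172, -0.627, 0.258] pointing down, gripper open.
Joint ranges: [-2.7, 2.7], [-0.37, 2.16], [-1.27, 1.26], [0.24, 2.4], [-1.31, 4.45], [0.19, 1.91], [-2.76, 2.76]. Speed limits (rad/s): [2.39, 2.39, 3.14, 3.14, 3.14, 3.14, 3.14].

## Interface

Orientations are given as a unit quaternion [w, x, y, z].
In Python, from station import ctrl, vision, order gives the robot as it stands.
- The arm moves only by the tool step_arm, never from a script. Its argument "commands" is a list of rows, each a list of 5 numbers: the shift along the tool's x, y, z in cm, then the turn about the tool's z in rad, then the finger opening in cm, from 0 to 8.81. A call has 1 to 8 rows; each row shifts and turns the commanded pose from where the row before left it, along the tool's axes as they then stand; what a row does not reach is not made up. A row lasts 1/12 s, in which the tool goes at most 41.7 mm and 7.16 degrees, less where a joint would pass 70% of its speed; a pose out of reach is approached as far as the arm can. A call is refused whole if a number of a shift passes 4.17 or a number of a turn 0.125, either way. A call with a gripper value outside its range is refused whole. The fingers move at their own pace and stop on an object; the grip force is fixed at half the most. Time passes only in rows, so rows that do not move let the fingers close. It gives the time, the measured TCP pose, the force and the opening at its end, in the units of the state.
- ctrl.read_state(): the state, without advancing time (a new reading comes with each control period).
- vision.snapshot(name): name is "scene" or "top" or "wrist"; returns a dict with "color" (384x512x3 uint8, red, green, blue), "fovy" (degrees; the focal length in pixels is half the picture's height over the tangent of half this angle, whatever the lens; pixels are square), "cx", "cy" (the principal point, pixels), "view" (4x4, takes a point from world to camera coordinates). Camera axes: x right, y up, looking along -z (the intrinsics and any distortion apply to the point x, -y, -z); pixel columns grow to the right and rows downward; lengths in m; the calibration is good to about 2 mm. The wrist camera is an equidistant fisheye: a pixel r from the principal point sees the ray r / f radians off the axis. A picture is of the moment at which its call begins. There is no depth.
- order.hand_in(): hands the job in, once; it reports no verdict.
The state is a dict: "time_s": time; "joint_positions": joint angles; "joint_velocities": joint speeds; "joint_torque": joint torques, N m; "ee_pos": TCP position; "ee_rot": TCP orientation; "ft_force": force on the tool from outside, world axes, zero at the start; "moment": the same for the moment, N m; "width": finger opening in m.
Only numpy, scipy, OpenCV 4.12 (cv2) and the standard library are available. Lean on these libraries where they do the work, as an engineer would, in place of code of your own. Each camera call takes 0.05 s, during which the arm holds its last target. There are 200 camera calls.

## Working session

There is one attempt and no reset: what is moved stays moved. The work goes in short steps, Python scripts to look and compute and a tool call to move; the robot and the scene stay as the last step left them, time stands still between calls to the robot, and variables do not carry over. Pictures are saved under pics/ and viewed, about 12 in all and at most 16, crops included, and the job is handed in when it is done.

Besides the shell and the picture viewer there is one more tool, called as name(argument=value, ...) on one line, values as JSON. step_arm: Moves the arm, as the interface text tells. Its arguments: {"type":"object","properties":{"commands":{"type":"array","items":{"type":"array","items":{"type":"number"}}}},"required":["commands"]}

```bash
mkdir -p pics; ls; python3 - <<'E'
from station import ctrl, vision
import cv2,json,numpy as np
s=ctrl.read_state();print({k:np.round(v,3).tolist() for k,v in s.items()})
for n in("scene","top"):
    d=vision.snapshot(n);np.savez("pics/%s0.npz"%n,**d)
    cv2.imwrite("pics/%s0.png"%n,cv2.resize(d["color"][:,:,::-1],(800,600),interpolation=cv2.INTER_CUBIC))
    print(n,d["fovy"],d["cx"],d["cy"],np.round(d["view"],3).tolist(),[k for k in d])
E
```

```text
pics
{'time_s': 0.0, 'joint_positions': [1.237, 0.537, -0.004, 1.539, 0.003, 1.067, -0.071], 'joint_velocities': [-0.001, -0.001, -0.0, 0.0, 0.001, 0.002, 0.0], 'joint_torque': [-0.001, -57.099, 0.991, -25.16, -0.056, 0.018, 0.0], 'ee_pos': [0.172, -0.626, 0.257], 'ee_rot': [-0.001, 0.991, 0.134, -0.0], 'ft_force': [-0.361, -0.26, -0.878], 'moment': [0.015, 0.009, 0.013], 'width': 0.088}
scene 52.355982634605695 259.7305083062901 192.67779570707492 [[-0.44, 0.898, 0.017, 0.215], [-0.745, -0.375, 0.551, 0.328], [0.501, 0.23, 0.834, -1.332], [0.0, 0.0, 0.0, 1.0]] ['color', 'fovy', 'cx', 'cy', 'view']
top 42.428306279212244 263.2567100056644 194.41752545632713 [[-0.026, -1.0, 0.012, -0.023], [0.991, -0.024, 0.135, -0.465], [-0.134, 0.015, 0.991, -1.393], [0.0, 0.0, 0.0, 1.0]] ['color', 'fovy', 'cx', 'cy', 'view']
```

View pics/top0.png

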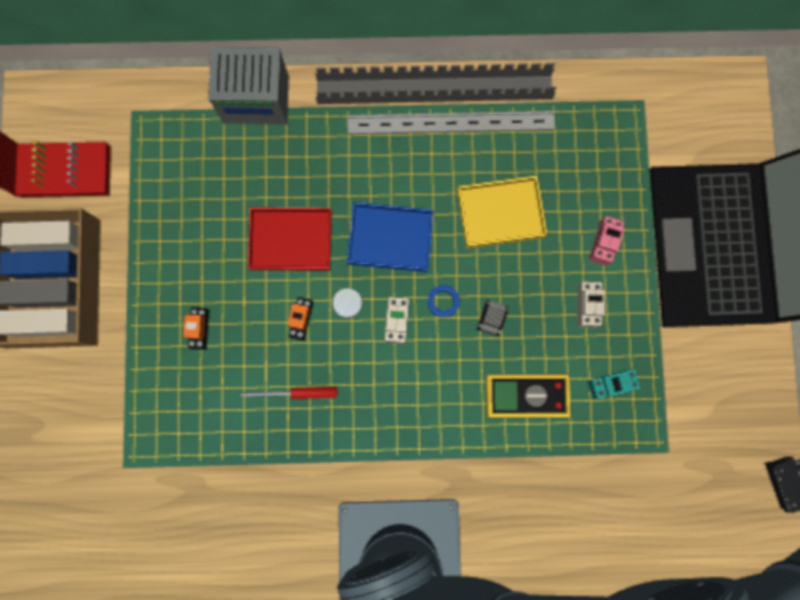

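View pics/scene0.png

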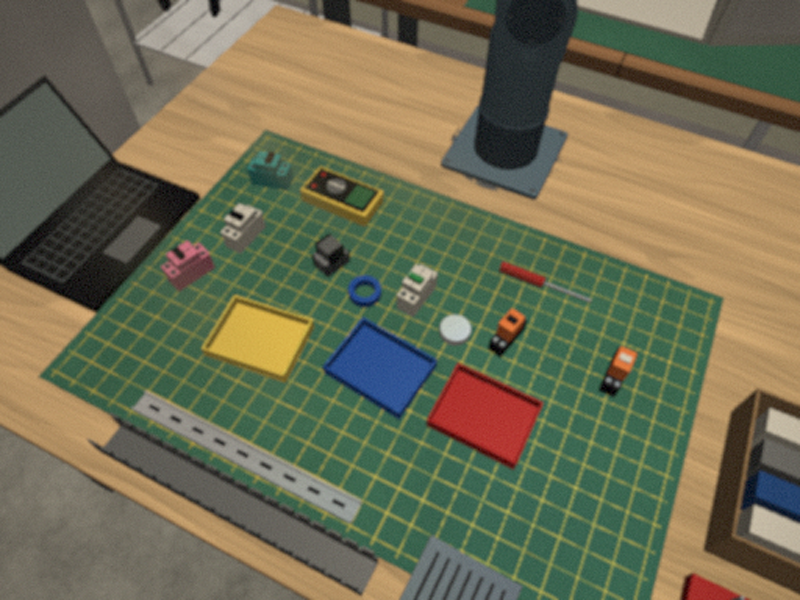

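Top view (800×600 pixels): the trays are red (290,239), blue (390,237) and yellow (502,212). The relays are white-tab (195,328) and black-tab (300,318). The breakers are green (397,320) and black (593,304), and the terminals are at (492,318). The tin is at (347,303) and the tape at (444,301). Decoys are pink (608,240) and turquoise (615,384).

```bash
cat > h.py <<'E'
import numpy as np, cv2
from scipy.spatial.transform import Rotation as R
def rays(d,uv):
    """pixels -> (camera centre, world directions); wrist = equidistant fisheye"""
    uv=np.atleast_2d(uv).astype(float); V=d["view"]; f=d["color"].shape[0]/2/np.tan(np.radians(float(d["fovy"]))/2)
    q=(uv-[float(d["cx"]),float(d["cy"])])/f
    if d.get("fish"):
        r=np.linalg.norm(q,axis=1,keepdims=True); q=q*np.tan(r)/np.maximum(r,1e-9)
    c=np.c_[q[:,0],-q[:,1],-np.ones(len(q))]
    return -V[:3,:3].T@V[:3,3], c@V[:3,:3]
def onplane(d,uv,z):
    o,v=rays(d,uv); return (o+v*((z-o[2])/v[:,2:]))[:,:2]
def hsv(d): return cv2.cvtColor(d["color"],cv2.COLOR_RGB2HSV)
def blobs(m,amin=8):
    n,l,st,c=cv2.connectedComponentsWithStats(m.astype(np.uint8))
    return [(st[i,4],c[i],np.argwhere(l==i)[:,::-1]) for i in range(1,n) if st[i,4]>=amin]
def rect(P):
    """min-area rectangle: centre, (long,short) in mm, angle of long axis deg"""
    c,(w,h),a=cv2.minAreaRect((P*1000).astype(np.float32))
    if w<h: w,h,a=h,w,a+90
    return np.round(c,1),np.round((w,h),1),round((a+90)%180-90,1)
E
python3 - <<'E'
from h import *
d=dict(np.load("pics/top0.npz"));H=hsv(d);h,s,v=[H[...,i].astype(int) for i in range(3)]
print("cam",np.round(rays(d,[[0,0]])[0],3))
roi=np.zeros(h.shape,bool);roi[110:262,90:415]=1
M={"red":((h<6)|(h>174))&(s>170),"orange":(h>=6)&(h<16)&(s>150),"yellow":(h>20)&(h<30)&(s>150)&(v>150),"blue":(h>105)&(h<125)&(s>130),
"white":(s<70)&(v>150),"dark":(v<75)&(s<120),"grey":(s<60)&(v>=50)&(v<=150)}
Z={"red":.027,"yellow":.027,"blue":.027,"orange":.066,"white":.066,"dark":.032,"grey":.05}
for k,m in M.items():
    for a,c,p in blobs(m&roi,12):
        print(k,a,np.round(c,1),*rect(onplane(d,p,Z[k])))
E
```

```text
cam [ 0.273 -0.013  1.443]
red 2035 [185.1 152.3] [594.2 190.4] [150.9 116.2] 88.6
red 14 [356.7 246.5] [ 308.5 -296.7] [8.7 8.5] 88.5
red 170 [200.7 251.1] [307.2 146.6] [79.5 16.9] 88.5
orange 166 [191.  202.4] [441.9 168.9] [42.3 33.5] -1.4
orange 170 [124.7 208.9] [429.6 355.1] [42.1 38.8] -1.4
orange 16 [194.5 248. ] [314.9 160. ] [41.4  0. ] 88.5
yellow 1979 [320.8 134.9] [ 638.3 -208.6] [153.2 116.1] -83.3
yellow 197 [334.6 245.9] [ 298.7 -243.1] [148.9  59.5] 88.5
blue 1989 [249.4 151.3] [593.6   2.4] [149.2 117.2] 83.4
blue 162 [283.5 192.1] [470.7 -93.2] [55.1 52.6] 88.6
white 248 [379.2 194.8] [ 453.9 -361.4] [76.8 36.8] -3.2
white 263 [221.6 193.3] [465.2  83.2] [48.3 47.7] -1.0
white 292 [253.4 204.8] [433.1  -5.6] [78.6 36.8] -6.6
white 15 [122. 208.] [431.1 361. ] [11.3  5.6] 88.6
white 31 [342.7 252.9] [ 290.7 -249.1] [30.6  5.5] 88.5
dark 23 [392.2 148.5] [ 590.3 -415.2] [21.2  8.6] 69.7
dark 18 [380.7 190.7] [ 466.  -373.4] [20.4  5.8] 88.6
dark 24 [198.3 197.3] [455.7 151.8] [40.5  8.6] -0.5
dark 46 [309.6 199.5] [ 447.2 -167.6] [44.1  9.1] -18.7
dark 112 [128.8 21
[... 313 characters left out ...]
grey 155 [373.5 197.5] [ 453.3 -359.5] [83.6 48.5] -3.1
grey 26 [381.3 181.7] [ 489.6 -367.5] [31.5 11.6] 88.6
grey 36 [226.1 193.8] [466.9  74.9] [55. 36.] -3.9
grey 39 [380.9 190.5] [ 465.  -370.1] [28.7 14.4] 88.6
grey 32 [194.2 192.9] [471.  162.2] [24.7  9.5] 77.2
grey 12 [261.  196.5] [456.1 -27.6] [31.5  0. ] -1.5
grey 265 [315.3 203.2] [ 434.1 -180.2] [59.8 40. ] -21.6
grey 32 [126.2 198.9] [458.3 354.4] [22.9 11.4] 88.6
grey 41 [189.3 213. ] [413.4 176. ] [26.9 12.4] 72.6
grey 20 [253.1 218.4] [396.9  -2.1] [36.7  8.5] 88.6
grey 37 [124.8 219.8] [398.8 357.9] [25.3 11.3] 88.6
grey 153 [342.6 252.8] [ 291.6 -252.5] [41.1 40. ] 43.1
grey 91 [169.  251.7] [307.5 233.1] [83.5  8.3] 88.5
```

step_arm(commands=[[0, 0, 0, 0.11, 8.8], [0, 0, 0, 0.11, 8.8], [0, 0, 0, 0.1, 8.8], [2.7, -2.8, 0, 0, 8.8], [2.7, -2.8, 0, 0, 8.8], [2.7, -2.8, 0, 0, 8.8], [2.7, -2.8, 0, 0, 8.8], [2.7, -2.8, 0, 0, 8.8]])

```text
time_s: 0.77
ee_pos: [0.315, -0.4924, 0.2574]
ee_rot: [-0.0, 1.0, -0.026, -0.0]
ft_force: [0.1, -0.5, -0.4]
width: 0.0883
```

step_arm(commands=[[2.7, -2.8, 0, 0, 8.8], [2.7, -2.8, 0, 0, 8.8], [2.7, -2.8, 0, 0, 8.8], [2.7, -2.8, 0, 0, 8.8], [2.7, -2.8, 0, 0, 8.8], [0, 0, 0, 0, 8.8], [0, 0, 0, 0, 8.8]])

```text
time_s: 1.35
ee_pos: [0.4581, -0.3587, 0.2573]
ee_rot: [-0.001, 1.0, -0.023, -0.0]
ft_force: [0.4, -0.4, -0.0]
width: 0.0879
```

```bash
cat >> h.py <<'E'
def wrist(name):
    from station import ctrl, vision
    s=ctrl.read_state(); d=dict(vision.snapshot("wrist")); d["fish"]=1
    np.savez("pics/%s.npz"%name,**d)
    cv2.imwrite("pics/%s.png"%name,cv2.resize(d["color"][:,:,::-1],(800,600),interpolation=cv2.INTER_CUBIC))
    return s,d
def pose(s):
    m=R.from_quat(np.roll(s["ee_rot"],-1)).as_matrix()
    return np.array(s["ee_pos"]),np.arctan2(m[1,0],m[0,0]),m
def go(s,x,y,z,yawdeg):
    """remaining turn (tool z) and shift (cm) in tool axes after that turn is made"""
    p,yaw,m=pose(s); t=np.radians(yawdeg)
    dy=(yaw-t+np.pi/2)%np.pi-np.pi/2
    m2=m@R.from_rotvec([0,0,dy]).as_matrix()
    print("at",np.round(p,4),"yaw %.1f"%np.degrees(yaw),"| turn %.3f shift cm"%dy,np.round(m2.T@(np.array([x,y,z])-p)*100,2),"F",np.round(s["ft_force"],1),"w %.4f"%s["width"])
E
python3 - <<'E'
from h import *
s,d=wrist("w1"); go(s,.454,-.361,.256,-3)
print(d["fovy"],d["cx"],d["cy"],np.round(d["view"],3).tolist())
E
```

```text
at [ 0.4581 -0.3587  0.2573] yaw -2.7 | turn 0.006 shift cm [-0.4   0.25  0.13] F [ 0.4 -0.4 -0. ] w 0.0879
65.70646984690485 250.9937369385496 189.47035790086554 [[-0.046, -0.999, -0.001, -0.336], [0.965, -0.044, -0.26, -0.422], [0.259, -0.013, 0.966, -0.512], [0.0, 0.0, 0.0, 1.0]]
```

View pics/w1.png

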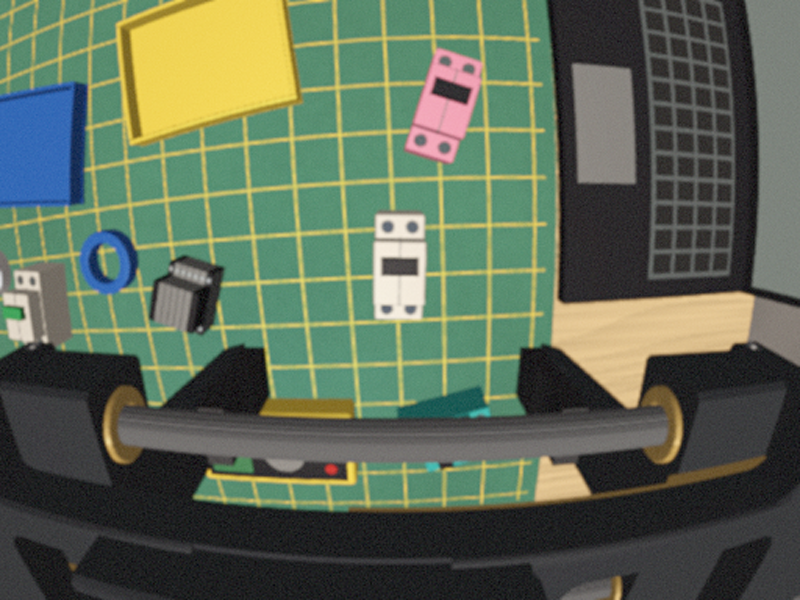

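The wrist view shows the black-toggle breaker at (400,265) with its toggle at (400,267), between the jaws' lines. The terminals are at (188,296) and the yellow tray is at upper left.

```bash
cat >> h.py <<'E'
def masks(d):
    H=hsv(d);h,s,v=[H[...,i].astype(int) for i in range(3)]
    return {"white":(s<60)&(v>150),"dark":(v<70),"green":(h>45)&(h<85)&(s>150)&(v>90),"orange":(h>=4)&(h<18)&(s>150)&(v>120),
     "yellow":(h>20)&(h<30)&(s>170)&(v>150),"blue":(h>105)&(h<125)&(s>130),"red":((h<4)|(h>174))&(s>170),"grey":(s<60)&(v>=70)&(v<=150)}
def show(d,name,z,box,amin=15):
    """blobs of a colour inside box (u0,v0,u1,v1 in 800x600 px), as rectangles on plane z"""
    m=masks(d)[name]; b=(np.array(box)/1.5625).astype(int); k=np.zeros_like(m); k[b[1]:b[3],b[0]:b[2]]=1
    for a,c,p in blobs(m&k,amin): print(name,a,np.round(c*1.5625),*rect(onplane(d,p,z)),"mean",np.round(onplane(d,[c],z)[0]*1000,1))
E
python3 - <<'E'
from h import *
d=dict(np.load("pics/w1.npz"));
show(d,"white",.066,(360,200,440,330));show(d,"dark",.0735,(360,200,440,330));show(d,"yellow",.027,(100,0,310,150),300)
show(d,"dark",.05,(145,240,230,340));show(d,"grey",.058,(145,240,230,340))
print(onplane(d,np.array([[375,213],[426,213],[426,319],[375,319]])/1.5625,.046))
E
```

```text
white 1925 [399. 267.] [ 459.3 -362.9] [75.5 38.4] -3.2 mean [ 459.9 -362.4]
yellow 540 [150.  41.] [ 635.  -181.2] [109.7  92. ] 6.6 mean [ 659.9 -163.2]
yellow 311 [240.  97.] [ 593.5 -237.5] [166.2  75.4] -52.0 mean [ 595.1 -244.6]
dark 764 [196. 294.] [ 444.6 -190.7] [60.9 57.5] -20.4 mean [ 443.4 -201.6]
grey 196 [189. 273.] [ 461.3 -202.1] [38.1 14.9] 68.0 mean [ 462.  -201.8]
grey 569 [172. 305.] [ 436.5 -182. ] [37.5 33.2] -18.3 mean [ 437.2 -181.8]
grey 22 [199. 330.] [ 415.9 -203.1] [8.2 6.3] -42.6 mean [ 416.3 -203.1]
[[ 0.49664114 -0.34715365]
 [ 0.49501917 -0.38426595]
 [ 0.4141529  -0.38184412]
 [ 0.41596033 -0.34279456]]
```

The breaker measures 81×37 mm, which matches its given size, so I take it at (0.456, -0.363), yaw -3°. Descending and gripping.

step_arm(commands=[[-0.2, 0.4, 3, 0, 8.8], [0, 0, 4, 0, 8.8], [0, 0, 4, 0, 8.8], [0, 0, 4, 0, 8.8], [0, 0, 3, 0, 7], [0, 0, 2.1, 0, 6], [0, 0, 0, 0, 2], [0, 0, 0, 0, 2]])

```text
time_s: 2.07
ee_pos: [0.4522, -0.3662, 0.0561]
ee_rot: [-0.0, 1.0, -0.027, -0.001]
ft_force: [0.1, -0.4, 0.0]
width: 0.0636
```

step_arm(commands=[[0, 0, 0, 0, 2], [0, 0, 0, 0, 2], [0, 0, 0, 0, 2], [0, 0, 0, 0, 2], [0, 0, 0, 0, 2]])

```text
time_s: 2.48
ee_pos: [0.4548, -0.3649, 0.058]
ee_rot: [0.0, 1.0, -0.026, 0.001]
ft_force: [-1.3, 2.7, 7.6]
width: 0.0357
```

step_arm(commands=[[0, 0, -2, 0, 2], [0, 0, -3, 0, 2], [0, 0, -3, 0.06, 2], [0, 0, -2.5, 0, 2], [1.07, -3.8, 0, 0, 2], [1.07, -3.8, 0, 0, 2], [1.07, -3.8, 0, 0, 2], [1.07, -3.8, 0, 0, 2]])

```text
time_s: 3.15
ee_pos: [0.5137, -0.2175, 0.162]
ee_rot: [0.0, 0.998, -0.056, 0.0]
ft_force: [1.2, -0.3, -2.8]
width: 0.036
```

step_arm(commands=[[1.07, -3.8, 0, 0, 2], [1.07, -3.8, 0, 0, 2], [1.07, -3.8, 0, 0, 2], [1.07, -3.8, 0, 0, 2], [1.0, -3.8, 0, 0, 2], [0, 0, 0, 0, 2], [0, 0, 0, 0, 2]])

```text
time_s: 3.73
ee_pos: [0.5877, -0.0325, 0.1616]
ee_rot: [-0.001, 0.999, -0.053, 0.0]
ft_force: [0.2, -0.7, -2.1]
width: 0.0358
```

```bash
python3 - <<'E'
from h import *
s,d=wrist("w2"); go(s,.5895,-.0334,.061,-6.6)
E
```

```text
at [ 0.5877 -0.0325  0.1616] yaw -6.1 | turn 0.009 shift cm [ 0.18  0.08 10.06] F [ 0.2 -0.7 -2.1] w 0.0358
```

View pics/w2.png

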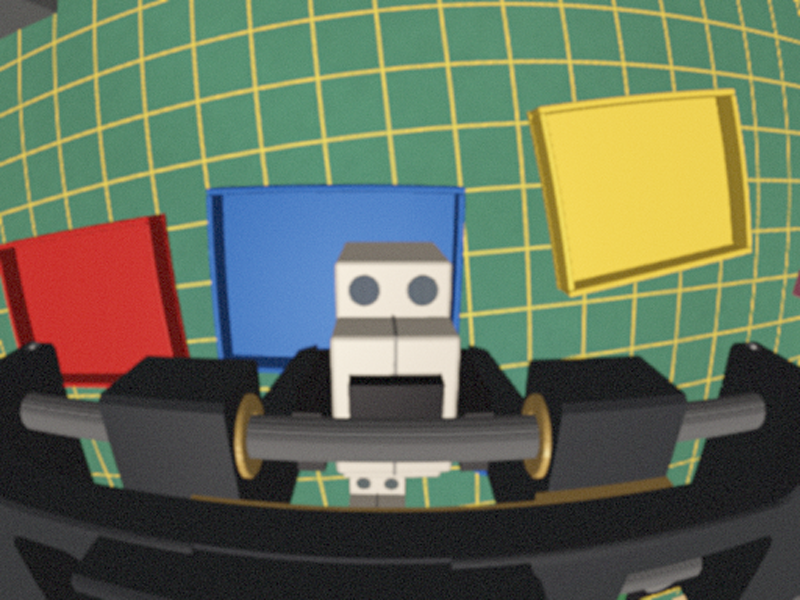

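The breaker is held upright over the right half of the blue tray. The tray's visible rim corners are about (208,190), (464,188) and (219,368), and the yellow rim corners are (531,108), (735,91), (750,250) and (570,294).

```bash
python3 - <<'E'
from h import *
d=dict(np.load("pics/w2.npz"))
for P in([[208,190],[464,188],[219,368]],[[531,108],[735,91],[750,250],[570,294]]):
    Q=onplane(d,np.array(P)/1.5625,.027)*1000
    print(np.round(Q,1).tolist(),"top len",np.linalg.norm(Q[1]-Q[0]),"ang",np.degrees(np.arctan2(*(Q[0]-Q[1])[::-1])),"centre(diag)",(Q[1]+Q[2])/2 if len(Q)==3 else rect(Q/1000))
E
```

```text
[[659.6, 69.8], [642.2, -78.2], [547.7, 85.1]] top len 149.04643368966617 ang 83.30370531968097 centre(diag) [594.95657401   3.4461491 ]
[[686.0, -121.8], [702.7, -278.0], [590.8, -289.0], [573.6, -139.9]] top len 157.1209288217485 ang 96.1199261170981 centre(diag) (array([ 637.9, -206. ]), array([157.1, 113.6]), -83.9)
```

step_arm(commands=[[0.2, 0.1, 2.5, 0, 2], [0, 0, 3, 0, 2], [0, 0, 2.5, 0, 2], [0, 0, 1.5, 0, 2], [0, 0, 0.4, 0, 2], [0, 0, 0, 0, 2], [0, 0, 0, 0, 2]])

```text
time_s: 4.37
ee_pos: [0.5889, -0.0391, 0.0629]
ee_rot: [0.001, 0.998, -0.057, -0.0]
ft_force: [-0.3, 0.2, -2.6]
width: 0.0358
```

step_arm(commands=[[0, 0, 0.1, 0, 2], [0, 0, 0.1, 0, 2], [0, 0, 0, 0, 2], [0, 0, 0, 0, 2]])

```text
time_s: 4.7
ee_pos: [0.5895, -0.0379, 0.0611]
ee_rot: [0.0, 0.998, -0.056, 0.0]
ft_force: [-0.5, -1.3, -0.6]
width: 0.0359
```

step_arm(commands=[[0, 0, 0.1, 0, 2], [0, 0, 0, 0, 2], [0, 0, 0, 0, 4.6], [0, 0, 0, 0, 4.6], [0, 0, 0, 0, 4.6], [0, 0, -0.5, 0, 4.6], [0, 0, -2, 0, 4.6], [0, 0, -2, 0, 4.6]])

```text
time_s: 5.37
ee_pos: [0.5883, -0.0371, 0.1046]
ee_rot: [-0.0, 0.998, -0.056, -0.001]
ft_force: [-0.1, -0.2, 0.2]
width: 0.0461
```

step_arm(commands=[[0, 0, -3, 0, 5], [0, 0, -4, 0, 8.8], [0, 0, -4, 0, 8.8], [-3.5, 0, -2, 0, 8.8], [-3.5, 0, 0, 0, 8.8], [-3.5, 0, 0, 0, 8.8], [-3.5, 0, 0, 0, 8.8], [-2, 0, 0, 0, 8.8]])

```text
time_s: 6.03
ee_pos: [0.4264, -0.0191, 0.2347]
ee_rot: [0.0, 0.998, -0.056, -0.001]
ft_force: [0.6, -0.6, -0.2]
width: 0.0882
```

```bash
python3 - <<'E'
from h import *
s,d=wrist("w3"); go(s,.433,-.005,.056,-6.6)
E
```

```text
at [ 0.4264 -0.0191  0.2347] yaw -6.4 | turn 0.003 shift cm [ 0.52 -1.48 17.87] F [ 0.6 -0.6 -0.2] w 0.0882
```

View pics/w3.png

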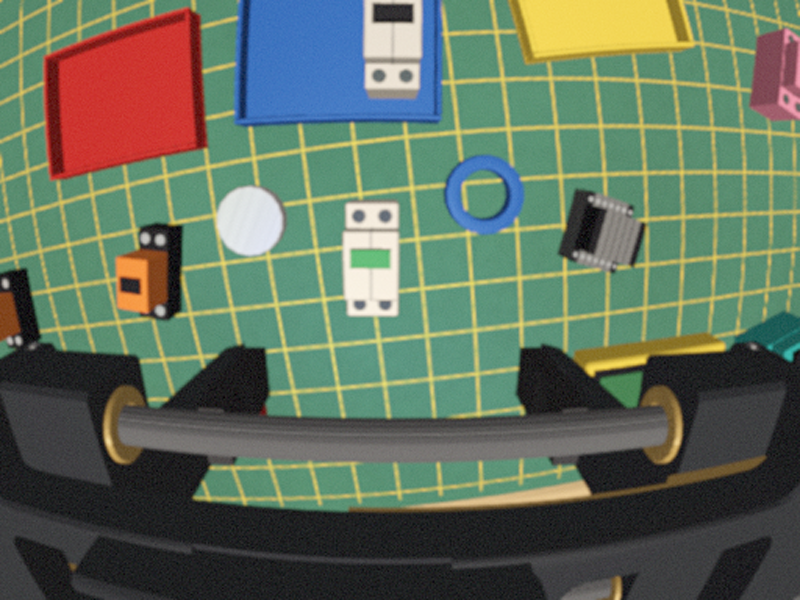

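Breaker_black stands in the blue tray, in its right half. The green breaker is at (371,258) with foot corners (345,201), (398,202), (398,317), (347,316).

```bash
python3 - <<'E'
from h import *
d=dict(np.load("pics/w3.npz"))
show(d,"white",.066,(330,190,410,330),100);show(d,"green",.0735,(345,240,395,275))
print(rect(onplane(d,np.array([[345,201],[398,202],[398,317],[347,316]])/1.5625,.046)))
show(d,"orange",.066,(100,200,190,320),40);show(d,"dark",.069,(115,270,145,300),5)
show(d,"grey",.058,(550,180,650,280),40)
print("term upper far edge/near", rect(onplane(d,np.array([[582,191],[643,222],[612,271],[560,255]])/1.5625,.04)))
E
```

```text
white 2285 [371. 259.] [438.3  -5.7] [76.9 38.6] -6.2 mean [439.3  -6.1]
(array([434.7,  -5.6]), array([82.2, 36.5]), -6.6)
orange 1009 [142. 279.] [445.  163.9] [46.7 42. ] -14.0 mean [445.7 161.7]
dark 80 [130. 285.] [443.6 171.6] [14.1  8.6] 75.4 mean [443.4 171.4]
grey 1039 [612. 235.] [ 439.1 -174.4] [53.2 48.3] -20.1 mean [ 437.9 -177.4]
term upper far edge/near (array([ 434.8, -179. ]), array([58.1, 50.1]), 66.5)
```

step_arm(commands=[[0.65, -1.4, 3, 0, 8.8], [0, 0, 4, 0, 8.8], [0, 0, 4, 0, 8.8], [0, 0, 4, 0, 8.8], [0, 0, 2.85, 0, 6], [0, 0, 0, 0, 6], [0, 0, 0, 0, 2], [0, 0, 0, 0, 2]])

```text
time_s: 6.75
ee_pos: [0.4394, -0.0061, 0.0576]
ee_rot: [-0.0, 0.998, -0.056, 0.001]
ft_force: [0.0, -0.7, 0.2]
width: 0.0636
```

step_arm(commands=[[0, 0, 0, 0, 2], [0, 0, 0, 0, 2], [0, 0, 0, 0, 2], [0, 0, 0, 0, 2], [0, 0, -1, 0, 2]])

```text
time_s: 7.17
ee_pos: [0.4373, -0.0062, 0.0659]
ee_rot: [0.0, 0.998, -0.056, -0.001]
ft_force: [-0.6, -0.7, -1.8]
width: 0.0357
```

step_arm(commands=[[0, 0, -3, 0, 2], [0, 0, -3.5, 0, 2], [0, 0, -3, 0, 2], [3, -1.2, 0, 0, 2], [3.2, -1.3, 0, 0, 2], [3.2, -1.3, 0, 0, 2], [3.2, -1.3, 0, 0, 2], [3.1, -1.2, 0, 0, 2]])

```text
time_s: 7.83
ee_pos: [0.6024, 0.0395, 0.1621]
ee_rot: [-0.0, 0.998, -0.056, -0.0]
ft_force: [0.1, 0.4, -2.6]
width: 0.0356
```

step_arm(commands=[[0, 0, 1, 0, 2], [0, 0, 3, 0, 2], [0, 0, 3, 0, 2], [0, 0, 2, 0, 2], [0, 0, 0.8, 0, 2], [0, 0, 0.2, 0, 2], [0, 0, 0, 0, 2], [0, 0, 0, 0, 2]])

```text
time_s: 8.5
ee_pos: [0.6017, 0.0388, 0.0622]
ee_rot: [-0.0, 0.998, -0.056, 0.001]
ft_force: [0.3, 0.1, -2.6]
width: 0.0354
```

step_arm(commands=[[0, 0, 0.1, 0, 2], [0, 0, 0.1, 0, 2], [0, 0, 0, 0, 2], [0, 0, 0, 0, 2]])

```text
time_s: 8.83
ee_pos: [0.6022, 0.0389, 0.0607]
ee_rot: [-0.0, 0.998, -0.056, 0.001]
ft_force: [-1.1, 0.2, 5.5]
width: 0.0357
```

step_arm(commands=[[0, 0, 0, 0, 4.6], [0, 0, 0, 0, 4.6], [0, 0, 0, 0, 4.6], [0, 0, -0.5, 0, 4.6], [0, 0, -2, 0, 4.6], [0, 0, -3, 0, 4.8], [0, 0, -4, 0, 6], [0, 0, -4, 0, 8.8]])

```text
time_s: 9.5
ee_pos: [0.6004, 0.0388, 0.1954]
ee_rot: [0.0, 0.998, -0.056, -0.001]
ft_force: [1.6, 0.7, 0.3]
width: 0.0592
```

step_arm(commands=[[-3, -2, -3, 0, 8.8], [-3.2, -2, 0, 0, 8.8], [-3.2, -2, 0, 0, 8.8], [-3.2, -2, 0, 0, 8.8], [-3.2, -2, 0, 0, 8.8], [-1.4, -1.2, 0, 0.12, 8.8], [0, 0, 0, 0, 8.8]])

```text
time_s: 10.08
ee_pos: [0.4427, 0.1702, 0.2213]
ee_rot: [-0.001, 0.993, -0.116, -0.001]
ft_force: [-0.5, 0.4, -0.9]
width: 0.0883
```

```bash
python3 - <<'E'
from h import *
s,d=wrist("w4"); go(s,.443,.170,.051,-14)
show(d,"orange",.066,(200,150,600,340),40);show(d,"dark",.069,(250,150,550,330),5)
E
```

```text
at [0.4427 0.1702 0.2213] yaw -13.3 | turn 0.012 shift cm [ 0.06  0.03 17.03] F [-0.5  0.4 -0.9] w 0.0883
orange 960 [390. 274.] [445.5 171.6] [44.2 26.6] -13.9 mean [447.5 171.4]
dark 59 [390. 216.] [483.  162.4] [20.7  1.9] 76.7 mean [483.1 162.6]
```

View pics/w4.png

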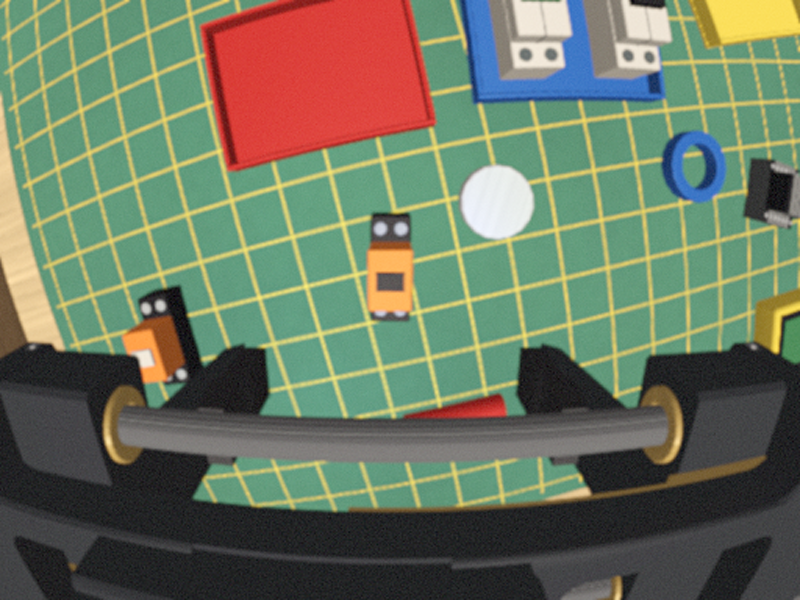

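The green breaker stands in the blue tray beside the first one. Relay_black is at (390,268) between the jaw lines: (0.444, 0.171), yaw -14°.

step_arm(commands=[[0.1, -0.1, 4, 0.01, 8.8], [0, 0, 4, 0, 8.8], [0, 0, 4, 0, 7], [0, 0, 3, 0, 6], [0, 0, 2, 0, 5.5], [0, 0, 0, 0, 5], [0, 0, 0, 0, 1.5], [0, 0, 0, 0, 1.5]])

```text
time_s: 10.8
ee_pos: [0.4486, 0.1673, 0.0519]
ee_rot: [-0.0, 0.993, -0.121, 0.001]
ft_force: [-0.2, 0.2, 1.1]
width: 0.0502
```

step_arm(commands=[[0, 0, 0, 0, 1.5], [0, 0, 0, 0, 1.5], [0, 0, 0, 0, 1.5], [0, 0, 0, 0, 1.5], [0, 0, -1, 0, 1.5], [0, 0, -3, 0, 1.5], [0, 0, -4, -0.11, 1.5], [0, 0, -4, -0.12, 1.5]])

```text
time_s: 11.47
ee_pos: [0.4459, 0.1669, 0.1722]
ee_rot: [0.001, 1.0, -0.003, -0.001]
ft_force: [0.8, 0.4, -2.2]
width: 0.0283
```

step_arm(commands=[[0, 0, 0, -0.12, 1.5], [1.27, 3.6, 0, 0, 1.5], [1.27, 3.6, 0, 0, 1.5], [1.27, 3.6, 0, 0, 1.5], [1.27, 3.6, 0, 0, 1.5], [1.27, 3.6, 0, 0, 1.5], [1.27, 3.6, 0, 0, 1.5], [1.27, 3.6, 0, 0, 1.5]])

```text
time_s: 12.13
ee_pos: [0.5626, -0.0754, 0.1715]
ee_rot: [0.0, 0.999, 0.054, -0.0]
ft_force: [-0.0, 0.8, -1.1]
width: 0.0279
```

step_arm(commands=[[1.27, 3.6, 0, 0, 1.5], [1.27, 3.6, 0, 0, 1.5], [1.27, 3.6, 0, 0, 1.5], [1.27, 3.6, 0, 0, 1.5], [1.2, 3.5, 0, 0, 1.5], [0, 0, 0, 0, 1.5], [0, 0, 0, 0, 1.5]])

```text
time_s: 12.72
ee_pos: [0.6435, -0.2476, 0.1708]
ee_rot: [0.0, 0.999, 0.052, -0.001]
ft_force: [0.1, 0.7, -1.2]
width: 0.0282
```

```bash
python3 - <<'E'
from h import *
s,d=wrist("w5"); go(s,.642,-.242,.055,6.4)
E
```

```text
at [ 0.6435 -0.2476  0.1708] yaw 5.9 | turn -0.008 shift cm [-0.08 -0.58 11.58] F [ 0.1  0.7 -1.2] w 0.0282
```

View pics/w5.png

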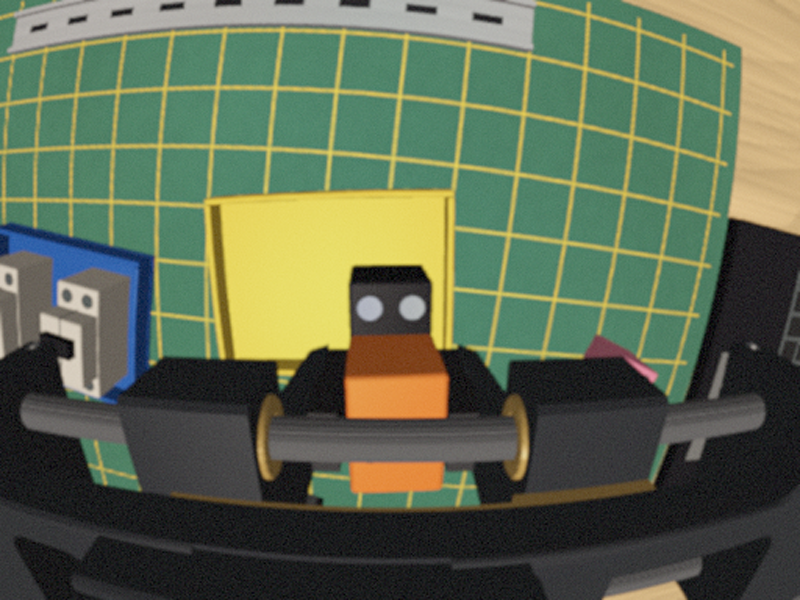

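Relay_black is held upright over the right half of the yellow tray, whose far rim runs (207,200) to (453,191). Lowering with a 5 mm shift inward.

step_arm(commands=[[0, -0.5, 3, 0, 1.5], [0, 0, 4, 0, 1.5], [0, 0, 3, 0, 1.5], [0, 0, 1.2, 0, 1.5], [0, 0, 0.3, 0, 1.5], [0, 0, 0, 0, 1.5], [0, 0, 0, 0, 1.5]])

```text
time_s: 13.35
ee_pos: [0.6444, -0.2389, 0.057]
ee_rot: [0.0, 0.999, 0.054, 0.001]
ft_force: [-0.2, -0.2, -0.2]
width: 0.0279
```

step_arm(commands=[[0, 0, 0.1, 0, 1.5], [0, 0, 0.1, 0, 1.5], [0, 0, 0, 0, 1.5], [0, 0, 0, 0, 1.5]])

```text
time_s: 13.68
ee_pos: [0.644, -0.2398, 0.0543]
ee_rot: [0.0, 0.999, 0.054, 0.0]
ft_force: [-0.0, -0.7, 0.6]
width: 0.0274
```

step_arm(commands=[[0, 0, 0.1, 0, 1.5], [0, 0, 0, 0, 1.5], [0, 0, 0, 0, 3.8], [0, 0, 0, 0, 3.8], [0, 0, 0, 0, 3.8], [0, 0, -0.5, 0, 3.8], [0, 0, -3, 0, 3.8], [0, 0, -4, 0, 5]])

```text
time_s: 14.35
ee_pos: [0.6412, -0.2387, 0.1253]
ee_rot: [-0.001, 0.999, 0.054, -0.003]
ft_force: [0.1, 0.2, 0.1]
width: 0.0428
```

step_arm(commands=[[0, 0, -4, 0, 8.8], [-3.5, -1.4, -2, 0, 8.8], [-3.8, -1.5, -2, 0, 8.8], [-3.8, -1.5, -1, 0, 8.8], [-3.8, -1.5, 0, 0, 8.8], [-3.5, -1.5, 0, 0, 8.8], [-1.7, -0.8, 0, 0.11, 8.8], [0, 0, 0, 0.12, 8.8]])

```text
time_s: 15.02
ee_pos: [0.4352, -0.18, 0.2157]
ee_rot: [-0.0, 0.998, -0.064, -0.002]
ft_force: [0.9, -0.7, -0.3]
width: 0.0879
```

step_arm(commands=[[0, 0, 0, 0.12, 8.8], [0, 0, 0, 0.11, 8.8], [0, 0, 0, 0, 8.8], [0, 0, 0, 0, 8.8]])

```text
time_s: 15.35
ee_pos: [0.4398, -0.1809, 0.2159]
ee_rot: [0.0, 0.985, -0.173, 0.0]
ft_force: [-0.3, 0.1, 0.6]
width: 0.0881
```

```bash
python3 - <<'E'
from h import *
s,d=wrist("w6"); go(s,.435,-.18,.045,-20)
E
```

```text
at [ 0.4398 -0.1809  0.2159] yaw -20.0 | turn 0.000 shift cm [-0.5   0.08 17.09] F [-0.3  0.1  0.6] w 0.0881
```

View pics/w6.png

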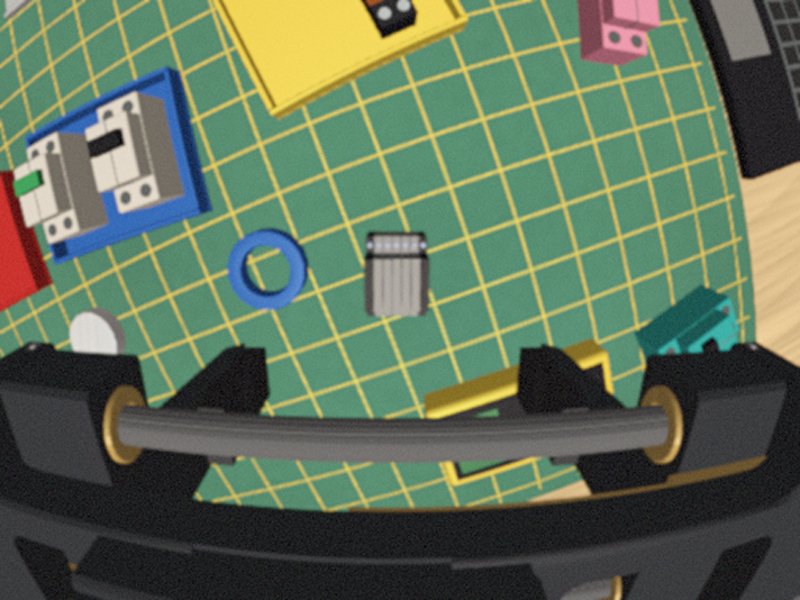

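The terminals at (397,275) are aligned with the tool, and the upper block spans about (366,260) to (428,316). Relay_black is standing in the yellow tray at the top edge.

```bash
python3 - <<'E'
from h import *
d=dict(np.load("pics/w6.npz"))
show(d,"grey",.058,(355,255,440,325),100)
print(rect(onplane(d,np.array([[365,259],[428,259],[428,316],[365,316]])/1.5625,.058)))
print(onplane(d,np.array([[396,234]])/1.5625,.032)*1000)
E
```

```text
grey 498 [396. 283.] [ 435.7 -182. ] [41.7 39.7] 70.0 mean [ 437.3 -182.1]
(array([ 434.3, -181.4]), array([40.6, 37.3]), 70.0)
[[ 463.51136539 -191.75706428]]
```

step_arm(commands=[[-0.25, 0.1, 4, 0, 8.8], [0, 0, 4, 0, 8.8], [0, 0, 4, 0, 8], [0, 0, 3.1, 0, 7], [0, 0, 2, 0, 6.5], [0, 0, 0, 0, 6.5], [0, 0, 0, 0, 3], [0, 0, 0, 0, 3]])

```text
time_s: 16.07
ee_pos: [0.4379, -0.1814, 0.0457]
ee_rot: [0.0, 0.985, -0.175, 0.001]
ft_force: [0.7, -0.5, -0.7]
width: 0.0539
```

step_arm(commands=[[0, 0, 0, 0, 3], [0, 0, 0, 0, 3], [0, 0, 0, 0, 3], [0, 0, -1, 0, 3], [0, 0, -4, 0, 3], [0, 0, -4, -0.1, 3], [0, 0, -4, -0.1, 3], [0, 0, 0, -0.1, 3]])

```text
time_s: 16.73
ee_pos: [0.4409, -0.1825, 0.1822]
ee_rot: [0.002, 1.0, -0.024, 0.006]
ft_force: [0.5, -0.1, -1.1]
width: 0.0418
```

step_arm(commands=[[1.27, -3.45, 0, 0, 3], [1.27, -3.45, 0, 0, 3], [1.27, -3.45, 0, 0, 3], [1.27, -3.45, 0, 0, 3], [1.27, -3.45, 0, 0, 3], [1.27, -3.45, 0, 0, 3], [1.27, -3.45, 0, 0, 3], [1.27, -3.45, 0, 0, 3]])

```text
time_s: 17.4
ee_pos: [0.5531, 0.0909, 0.1757]
ee_rot: [0.0, 1.0, -0.026, 0.0]
ft_force: [1.1, -1.2, -0.9]
width: 0.0416
```

step_arm(commands=[[1.27, -3.45, 0, 0, 3], [1.27, -3.45, 0, 0, 3], [1.27, -3.45, 0, 0, 3], [0, 0, 0, 0, 3], [0, 0, 0, 0, 3]])

```text
time_s: 17.82
ee_pos: [0.5959, 0.1936, 0.1753]
ee_rot: [-0.001, 1.0, -0.024, 0.0]
ft_force: [-0.2, -0.8, -0.9]
width: 0.0421
```

```bash
python3 - <<'E'
from h import *
s,d=wrist("w7"); go(s,.594,.190,.049,-2.8)
E
```

```text
at [0.5959 0.1936 0.1753] yaw -2.7 | turn 0.001 shift cm [-0.18  0.38 12.63] F [-0.2 -0.8 -0.9] w 0.0421
```

View pics/w7.png

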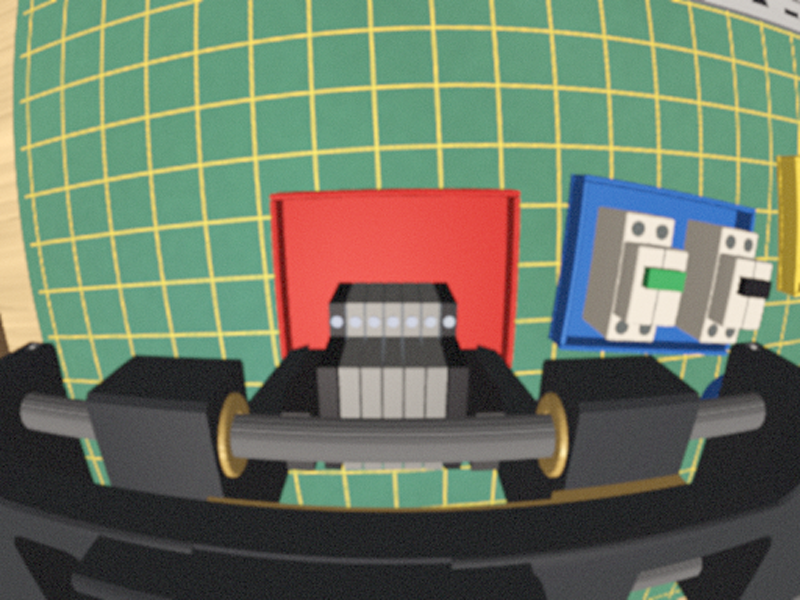

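The terminals hang centred over the red tray, whose far rim runs (272,195) to (518,190). Lowering.

step_arm(commands=[[-0.2, 0.3, 4, 0, 3], [0, 0, 4, 0, 3], [0, 0, 3, 0, 3], [0, 0, 1.2, 0, 3], [0, 0, 0.3, 0, 3], [0, 0, 0.1, 0, 3], [0, 0, 0, 0, 3], [0, 0, 0, 0, 3]])

```text
time_s: 18.53
ee_pos: [0.5949, 0.1871, 0.0497]
ee_rot: [-0.0, 1.0, -0.027, 0.001]
ft_force: [-0.1, -0.1, -2.2]
width: 0.0416
```

step_arm(commands=[[0, 0, 0.1, 0, 3], [0, 0, 0, 0, 3], [0, 0, 0, 0, 3]])

```text
time_s: 18.78
ee_pos: [0.5951, 0.1875, 0.0487]
ee_rot: [-0.0, 1.0, -0.026, 0.001]
ft_force: [0.7, -1.4, 6.1]
width: 0.0417
```

step_arm(commands=[[0, 0, 0, 0, 5.2], [0, 0, 0, 0, 5.2], [0, 0, 0, 0, 5.2], [0, 0, -0.5, 0, 5.2], [0, 0, -3, 0, 5.2], [0, 0, -4, 0, 6], [0, 0, -4, 0, 8.8], [0, 0, -4, 0, 8.8]])

```text
time_s: 19.45
ee_pos: [0.5936, 0.1877, 0.2044]
ee_rot: [0.0, 1.0, -0.026, -0.0]
ft_force: [1.0, 0.2, -0.2]
width: 0.0698
```

step_arm(commands=[[-2.8, -2.6, -1, 0, 8.8], [-2.9, -2.7, 0, 0, 8.8], [-2.9, -2.7, 0, 0, 8.8], [-2.9, -2.7, 0, 0, 8.8], [-2.9, -2.7, 0, 0, 8.8], [-2.9, -2.8, 0, 0, 8.8], [0, 0, 0, 0, 8.8], [0, 0, 0, 0, 8.8]])

```text
time_s: 20.12
ee_pos: [0.4276, 0.3609, 0.213]
ee_rot: [-0.0, 1.0, -0.023, -0.0]
ft_force: [0.4, -0.5, 0.4]
width: 0.088
```

```bash
python3 - <<'E'
from h import *
s,d=wrist("w8"); go(s,.430,.358,.051,-3)
show(d,"orange",.066,(150,100,650,340),40);show(d,"white",.069,(250,150,550,330),8)
E
```

```text
at [0.4276 0.3609 0.213 ] yaw -2.7 | turn 0.006 shift cm [ 0.27  0.3  16.2 ] F [ 0.4 -0.5  0.4] w 0.0880
orange 916 [393. 273.] [432.6 360.8] [44.1 27.2] -4.4 mean [434.8 360.5]
white 59 [383. 226.] [463.3 365. ] [7.2 7.2] -47.6 mean [463.5 365.2]
white 59 [404. 226.] [462.8 352.7] [7.4 7.3] -2.5 mean [462.8 352.9]
white 255 [393. 281.] [430.1 361. ] [17.9 11.6] 87.4 mean [430.2 361. ]
white 22 [382. 313.] [410.4 368.6] [6.7 3. ] 87.4 mean [410.4 368.6]
white 18 [402. 314.] [409.3 356.2] [6.7 2. ] 87.4 mean [409.5 356.2]
```

View pics/w8.png

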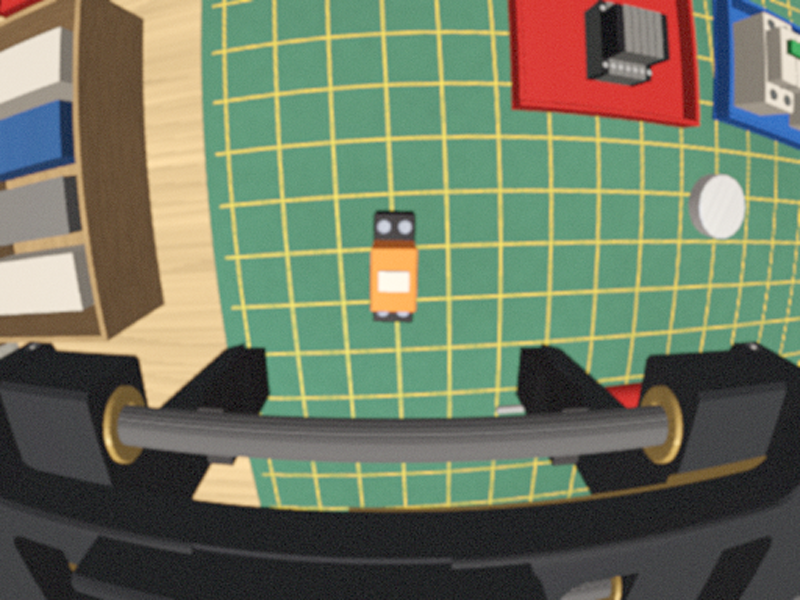

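The terminals stand in the red tray. The white-tab relay is at (393,266) with its tab at (0.430, 0.361), yaw about -3°.

step_arm(commands=[[0.2, 0, 4, 0, 8.8], [0, 0, 4, 0, 8.8], [0, 0, 4, 0, 7], [0, 0, 2.7, 0, 6], [0, 0, 1.5, 0, 5.5], [0, 0, 0, 0, 5], [0, 0, 0, 0, 1.5], [0, 0, 0, 0, 1.5]])

```text
time_s: 20.83
ee_pos: [0.4334, 0.3583, 0.0518]
ee_rot: [-0.0, 1.0, -0.027, 0.001]
ft_force: [0.1, 0.6, 1.2]
width: 0.0501
```

step_arm(commands=[[0, 0, 0, 0, 1.5], [0, 0, 0, 0, 1.5], [0, 0, 0, 0, 1.5], [0, 0, 0, 0, 1.5], [0, 0, -1, 0, 1.5], [0, 0, -3, 0, 1.5], [0, 0, -4, -0.08, 1.5], [0, 0, -4, -0.08, 1.5]])

```text
time_s: 21.5
ee_pos: [0.4309, 0.3577, 0.1719]
ee_rot: [0.001, 0.998, 0.056, -0.001]
ft_force: [1.4, 0.7, -0.4]
width: 0.0279
```

step_arm(commands=[[0.96, 3.68, 0, 0, 1.5], [0.96, 3.68, 0, 0, 1.5], [0.96, 3.68, 0, 0, 1.5], [0.96, 3.68, 0, 0, 1.5], [0.96, 3.68, 0, 0, 1.5], [0.96, 3.68, 0, 0, 1.5], [0.96, 3.68, 0, 0, 1.5], [0.96, 3.68, 0, 0, 1.5]])

```text
time_s: 22.17
ee_pos: [0.54, 0.0721, 0.1714]
ee_rot: [0.0, 0.999, 0.054, 0.0]
ft_force: [-0.8, 0.7, -0.3]
width: 0.0281
```

step_arm(commands=[[0.96, 3.68, 0, 0, 1.5], [0.96, 3.68, 0, 0, 1.5], [0.96, 3.68, 0, 0, 1.5], [0.96, 3.68, 0, 0, 1.5], [0.96, 3.68, 0, 0, 1.5], [0.96, 3.68, 0, 0, 1.5], [0, 0, 0, 0, 1.5], [0, 0, 0, 0, 1.5]])

```text
time_s: 22.83
ee_pos: [0.6207, -0.1425, 0.1709]
ee_rot: [0.001, 0.999, 0.051, -0.0]
ft_force: [-0.3, 0.7, 0.2]
width: 0.0281
```

```bash
python3 - <<'E'
from h import *
s,d=wrist("w9"); go(s,.634,-.172,.055,6.4)
E
```

```text
at [ 0.6207 -0.1425  0.1709] yaw 5.9 | turn -0.009 shift cm [ 1.    3.07 11.59] F [-0.3  0.7  0.2] w 0.0281
```

View pics/w9.png

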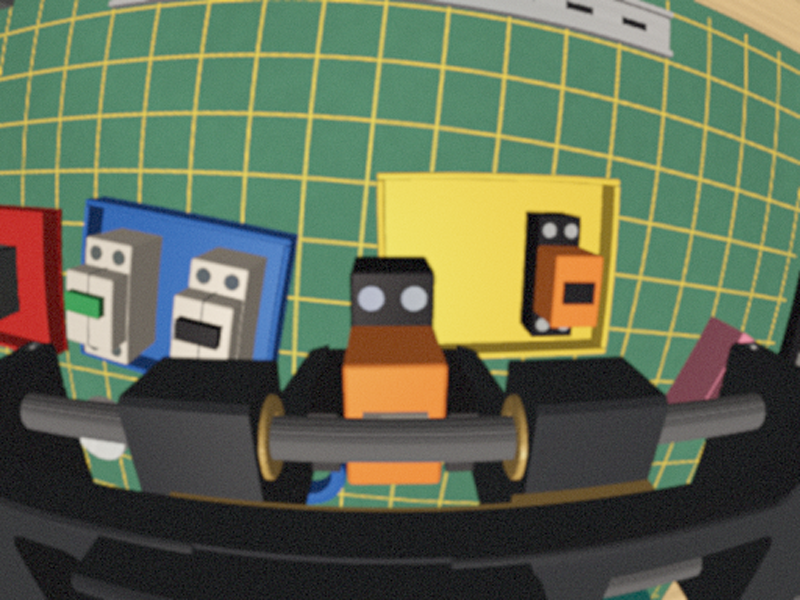

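Relay_white is held upright just left of the yellow tray. Relay_black stands in the tray's right part at (560,280), so there is room for the second one. I stopped a row short and now move the remaining 1.0/3.0 cm before lowering.

step_arm(commands=[[1, 3, 0, 0, 1.5], [0, 0, 3, 0, 1.5], [0, 0, 4, 0, 1.5], [0, 0, 3, 0, 1.5], [0, 0, 1.2, 0, 1.5], [0, 0, 0.4, 0, 1.5], [0, 0, 0, 0, 1.5], [0, 0, 0, 0, 1.5]])

```text
time_s: 23.55
ee_pos: [0.6346, -0.1661, 0.0557]
ee_rot: [-0.0, 0.998, 0.055, 0.0]
ft_force: [0.0, -0.7, 0.2]
width: 0.028
```

step_arm(commands=[[0, 0, 0.1, 0, 1.5], [0, 0, 0, 0, 1.5], [0, 0, 0, 0, 1.5]])

```text
time_s: 23.8
ee_pos: [0.6345, -0.1676, 0.0542]
ee_rot: [-0.0, 0.999, 0.054, 0.0]
ft_force: [0.4, 0.4, 0.6]
width: 0.0279
```

step_arm(commands=[[0, 0, 0.1, 0, 1.5], [0, 0, 0, 0, 1.5], [0, 0, 0, 0, 3.8], [0, 0, 0, 0, 3.8], [0, 0, 0, 0, 3.8], [0, 0, -0.5, 0, 3.8], [0, 0, -3, 0, 3.8], [0, 0, -4, 0, 5]])

```text
time_s: 24.47
ee_pos: [0.6314, -0.1676, 0.1253]
ee_rot: [-0.001, 0.999, 0.054, -0.003]
ft_force: [0.7, -0.6, 0.0]
width: 0.0428
```

step_arm(commands=[[0, 0, -4, 0, 8.8], [-3.5, 0, -4, 0, 8.8], [-4, 0, -1, 0, 8.8], [-4, 0, 0, 0, 8.8], [-4, 0, 0, 0, 8.8], [0, 0, 0, 0, 8.8], [0, 0, 0, 0, 8.8]])

```text
time_s: 25.05
ee_pos: [0.4852, -0.1847, 0.2092]
ee_rot: [0.0, 0.999, 0.053, -0.001]
ft_force: [0.7, 0.0, 0.8]
width: 0.0872
```

```bash
python3 - <<'E'
from h import *
from station import vision
s,d=wrist("w10"); go(s,.5,-.17,.25,6.4)
t=vision.snapshot("scene"); cv2.imwrite("pics/s1.png",cv2.resize(t["color"][:,:,::-1][150:320,100:400],(800,453),interpolation=cv2.INTER_CUBIC))
t=dict(vision.snapshot("top")); t0=dict(np.load("pics/top0.npz"))
for n,D in(("before",t0),("after",t)):
    print(n); show(D,"blue",.02,(420,280,470,320)); show(D,"white",.02,(330,285,364,322))
cv2.imwrite("pics/t1.png",cv2.resize(t["color"][:,:,::-1][100:250,80:430],(800,343),interpolation=cv2.INTER_CUBIC))
E
```

```text
at [ 0.4852 -0.1847  0.2092] yaw 6.1 | turn -0.006 shift cm [ 1.63 -1.29 -4.08] F [0.7 0.  0.8] w 0.0872
before
blue 162 [443. 300.] [471.7 -93.6] [55.3 52.8] 88.6 mean [471.4 -93.6]
white 263 [346. 302.] [471.6  86.5] [49.9 49.3] -1.0 mean [472.1  86.1]
after
blue 168 [443. 300.] [471.7 -93.6] [55.4 52.8] 88.6 mean [471.7 -94.2]
white 279 [347. 302.] [473.1  85. ] [52.8 52.2] -1.0 mean [472.6  85.6]
```

View pics/w10.png

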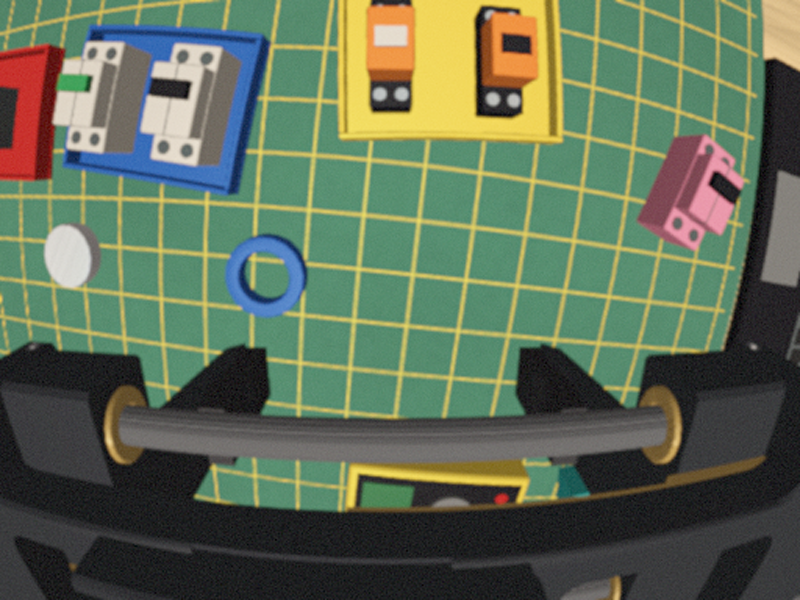

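View pics/s1.png

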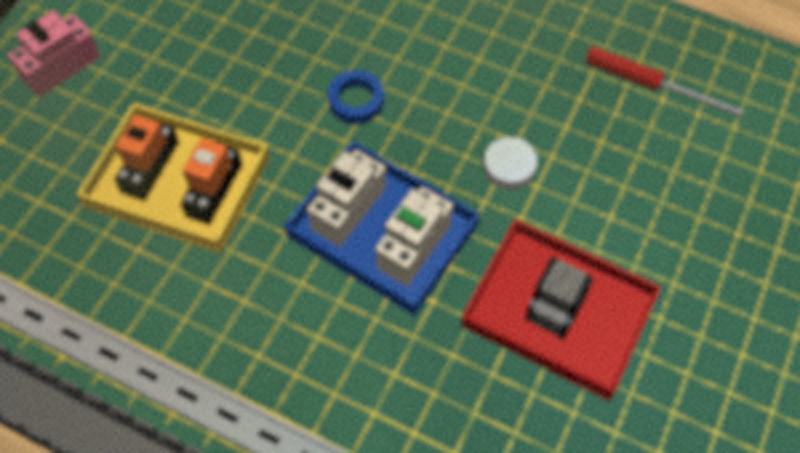

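Both views show all five parts upright and clear of the tray walls. The scene crop has the relays at (145,155) and (210,180), the breakers at (345,195) and (415,230), and the terminals at (560,295). The tape and tin moved less than 1 mm by measurement, and the robot is clear at TCP height 0.21 m.

```bash
python3 -c "
from station import order
print(order.hand_in())"
```

```text
the job is handed in; nothing more can be done
None
```

I sorted all five parts and handed the job in at about 25 s of robot time. Both breakers are in the blue tray, both relays in the yellow tray and the terminal blocks in the red tray.

**Last checks:** In the final scene and wrist pictures every part stands upright and clear of the tray walls. The gripper was open and well clear of everything. In the top camera the tape and tin read within 1 mm of where they started.

**Weaker points:** I did not measure the parts' final tilt or height. I judged these from the pictures and from the contact force while lowering. That force was clear for the green breaker and the terminals (5 to 6 N). It was within sensor noise for the black-toggle breaker and the two relays, so I set those by the known height, with each last 1 mm step not read before release. No check failed or disagreed beyond the 2–5 mm scatter in the pose readings.

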